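Walk the marble necklace stand into the front row

ROBOT

A 6-joint arm with a two-finger parallel gripper is mounted at the origin on the work surface. World frame = base frame: x ahead of the robot, y to its left, z up, the work surface at z = 0. Lengths are in m, angles in rad, forces in N, time in s.
With the tool pointing down it reaches from about 0.375 to 0.975 m from the base axis. Payload 3.8 kg.
Tool frame: the origin (TCP) lies midway between the tips of the shut fingers; the grasp point (between the pads) lies 19 mm behind it (robot.grip_depth is the distance from the TCP to the grasp point, in m); z points along the fingers, y is the direction in which the jaws open and shut (so a half turn about z gives the same grasp; the last joint's range is limited). The gripper opens to 88 mm and grips with 3 to 60 N. Pads are 18 mm wide; open, the fingers measure 123 mm over their backs; the gripper's body (75 mm by 187 mm) begins 45 mm behind the grasp point.
Start: joints at [-1.286, 0.264, 1.604, -0, 1.274, -0.037], TCP at [0.213, -0.64, 0.239] pointing down, gripper open.
Joint ranges: [-2.63, 2.63], [-0.94, 2.18], [0.31, 2.57], [-1.31, 4.45], [0, 2.66], [-2.55, 2.55]. Speed limits (rad/s): [2.57, 2.57, 3.14, 3.14, 3.14, 3.14].

INTERFACE

Orientations are given as a unit quaternion [w, x, y, z].
In Python, from bench import robot gives the robot as it stands.
- The arm moves only by the shell command python3 -m pendant 'ROWS' [FORCE]. ROWS is JSON, a list of rows, each an object of numbers: "tx", "ty", "tz": the shift along the tool's x, y, z in mm; "wx", "wy", "wz": the turn, a rotation vector about the tool's x, y, z in rad; "hand": the finger opening in mm, from 0 to 88.1. A call has 1 to 20 rows; each row is the pose to reach, as a shift and turn from the pose commanded when the call began, along the tool's axes at that moment; what a row does not reach only later rows make up. A row lasts 1/12 s, in which the tool goes at most 41.7 mm and 7.16 degrees, less where a joint would pass 70% of its speed; a pose out of reach is approached as far as the arm can. A call with a gripper value outside its range is refused whole. The fingers move at their own pace and stop on an object; FORCE is the grip in N (left out, the last holds). Time passes only in rows, so rows that repeat a pose let the fingers close. It gives the time, the measured TCP pose, the force and the opening at its end, in the units of the state.
- robot.observe(): the state, without advancing time (a new reading comes with each control period).
- robot.get_image(name): name is "side" or "top" or "wrist"; returns a dict with "pixels" (480x640x3 uint8, blue, green, red), "fx", "fy", "cx", "cy" (pixels), "R" (3x3) and "t" (3): a world point X has camera coordinates R X + t; the wrist camera has in their place "hand_eye" (4x4, takes a point from camera to tool coordinates, whose origin is the TCP and whose axes are the flange's). Camera axes: x right, y down, z forward; pixel columns grow to the right and rows downward; lengths in m; the calibration is good to about 2 mm. A picture is of the moment at which its call begins: read the wrist's pose just before it. There is no depth.
- robot.sign_off(): hands the job in, once; it reports no verdict.
Trained networks look in a picture, given as the dict that the camera call returned (one of the last four; its "shot" number tells which), for a name from the list of things; names that differ only in an ending like _2 or _b are one class to them, and where a whole thing is asked for, a point or a joint stands for the part that bears it (a point fixed in the world has none). Each returns a list of dicts, best first, with "conf" (0 to 1); they miss things now and then, are a little off and sometimes report something else, mostly with a low value. They report only what shows in the picture. A call takes as long as a camera call.
- robot.cut_out(target, picture): "mask" (480x640 bool, what is visible of it) and "box" ([left, top, width, height] in pixels, round what is visible of it).
The state is a dict: "t": time; "q": joint angles; "joint_vel": joint speeds; "effort": joint torques, N m; "eef_pos": TCP position; "eef_rot": TCP orientation; "ft_force": force on the tool from outside, world axes, zero at the start; "torque": the same for the moment, N m; "finger_gap": opening from 0.0 (shut) to 1.0 (fully open).
Only numpy, scipy, OpenCV 4.12 (cv2) and the standard library are available. Lean on these libraries where they do the work, as an engineer would, in place of code of your own. Each camera call takes 0.05 s, during which the arm holds its last target. There are 200 camera calls.

TASK

The heavy marble necklace stand is standing back from its gap in the front row of pink boxes. Walk it forward into the gap by pushing the two back corners of its marble slab in turn, a few centimetres a step, never letting it swing more than about 20 degrees from square to the row, until its front edge is level with the fronts of the pink boxes and square to them, not past them. Push only on the slab, not on the bust; keep it flat on the cloth, and leave the boxes, the ring box and the earring stand where they are.

Things in the scene. Friction and masses are not known exactly. Their poses are not given: they have to be found in the camera images.
- stand: loose stand, about 2.5 kg: white marble slab 140 (x) x 220 (y) x 25 mm on four 3 mm felt feet (at x +-55, y +-95 mm), so its sides are 3 to 28 mm above the cloth. Pushed at one back corner (9 to 13 N) it swings roughly about the feet of the other side. Origin: centre of its underside, on the cloth. +x to its front (away from the robot), +y to its left. Starts 90 to 125 mm short, 0 to 0.15 rad askew
- bust: ivory necklace bust with gold collars, fixed on the middle of the slab, top 225 mm above the cloth, 104 mm across the shoulders (133 mm above the cloth); its back at neck and shoulders is only 18 to 26 mm in front of the slab's back edge, so a hand coming straight down has most room beside it, at the slab's corners. Origin: on the slab's top, at stand (18, 0, 28) mm; axes as the stand's
- stand_front_left (a point): front left lower corner of the marble slab (stand frame x +70, y +110, z 3 mm)
- stand_front_right (a point): front right lower corner of the slab (x +70, y -110, z 3 mm)
- stand_back_left (a point): back left lower corner of the slab (x -70, y +110, z 3 mm)
- stand_back_right (a point): back right lower corner of the slab (x -70, y -110, z 3 mm)
- row: the front row, fixed: flat beige lace runner 1 m long (nothing to bump against) with its two outer pink boxes. Origin: on the cloth, on the line of the pink boxes' fronts, middle of the gap. +x forward to the customers, square to the row; +y along the row, left. All four box fronts are at x = 0; the slab is in place with its origin at x = -70 mm, square. The gap runs from y -170 to +170 mm
- pink_left: loose open pink box with black velvet and jewellery, 150 (x) x 120 (y) x 32 mm, on the left of the gap at row (-75, +230) mm, square to the row. Origin: centre of its underside
- pink_right: the same on the right of the gap at row (-75, -230) mm. Origin: centre of its underside
- ring_box: loose white open ring box, 70 x 65 x 80 mm, standing behind the row to one side. Origin: centre of its underside
- earring_stand: loose brass T-shaped earring stand, 112 mm tall, bar 97 mm long, on a dark wooden disc 70 mm across, standing behind the row to the other side. Origin: centre of its underside

How it is judged:
On the way, in this order (a step that is already met when the one before it is completed fails the run):
1. the stand, moved at least 22 mm, has been stepped forward on one back corner: it is swung at least 0.06 rad (13 mm of lead over its width) off square to the row (distance of stand from where it was at the start of the episode above 0.022 m and angle between the x axis of stand and the x axis of row, either way round above 0.06 rad).
2. the other corner has been brought up: the stand comes within 0.035 rad of square (angle between the x axis of stand and the x axis of row, either way round below 0.035 rad).
3. a further step on one corner: it is swung at least 0.06 rad off square again (angle between the x axis of stand and the x axis of row, either way round above 0.06 rad).
At the end, for the whole second after the job is handed in: the stand rests flat on the cloth in the gap (its middle within 55 mm of the gap's middle), both front corners of the slab within 10 mm of the line of the pink boxes' fronts; the pink boxes within 6 mm and the ring box and earring stand within 10 mm of where they started (x of stand_front_left in the frame of row between -0.01 and 0.01 m and x of stand_front_right in the frame of row between -0.01 and 0.01 m and y of stand in the frame of row between -0.055 and 0.055 m and height (world z) of stand below 0.004 m and angle between stand's own z axis and vertical below 0.03 rad and linear speed of stand below 0.01 m/s and angular speed of stand below 0.05 rad/s and distance of each of pink_left, pink_right from where it was at the start of the episode below 0.006 m and distance of each of ring_box, earring_stand from where it was at the start of the episode below 0.01 m); the robot touches nothing.
It fails at once if the bust is pushed (more than 2 N) (contact force between any of the fingers, the arm and bust above 2 N).
It fails at once if the stand swings more than 0.42 rad (24 degrees) from square to the row (angle between the x axis of stand and the x axis of row, either way round above 0.42 rad).
It fails at once if the stand is tipped (more than 0.1 rad) or lifted off the cloth (more than 15 mm) (angle between stand's own z axis and vertical above 0.1 rad or height (world z) of stand above 0.015 m).
It fails at once if a pink box is shifted by more than 6 mm, or the ring box or earring stand by more than 10 mm (distance of any of pink_left, pink_right from where it was at the start of the episode above 0.006 m or distance of any of ring_box, earring_stand from where it was at the start of the episode above 0.01 m).
It also fails if it takes over 51 s, if anything falls off the work surface, if the arm or the gripper's body presses on something with over 40 N, if the wrist force passes 120 N, or if a joint passes its speed limit or range.

## Working session

There is one attempt and no reset: what is moved stays moved. The work goes in short steps, Python scripts to look and compute and a shell command to move; the robot and the scene stay as the last step left them, time stands still between calls to the robot, and variables do not carry over. Pictures are saved under pics/ and viewed, about 8 in all and at most 12, crops included, and the job is handed in when it is done.

```bash
mkdir -p pics; ls
python3 - <<'E'
from bench import robot
import cv2,numpy as np
s=robot.observe();print(s['t'],s['eef_pos'],s['eef_rot'],s['finger_gap'])
ims={n:robot.get_image(n) for n in("top","side")}
for n,p in ims.items():
    cv2.imwrite(f'pics/{n}0.png',p['pixels'])
    print(n,p['fx'],p['cx'],p['cy'],np.round(p['R'],3).tolist(),p['t'])
    for k in("stand","bust","pink_left","ring_box","earring_stand"):
        print(k,[(round(d['conf'],2),d['box']) for d in robot.cut_out(k,p)][:3])
E
```

```text
pics
0.0 [ 0.21328795 -0.63969246  0.23743097] [-1.06820742e-03  9.87084746e-01  1.60195332e-01 -1.38107282e-04] 0.9945580497114723
top 532.2722782904789 313.6764863510454 232.76866648697592 [[-0.028, -1.0, 0.003], [-0.99, 0.028, -0.14], [0.14, -0.007, -0.99]] [0.04080867 0.6338914  1.00858225]
stand [(0.83, [275.2, 216.3, 119.0, 83.4]), (0.19, [461.3, 258.9, 63.0, 35.5])]
bust [(0.71, [311.6, 240.3, 56.3, 36.3])]
pink_left [(0.89, [194.0, 162.9, 62.4, 72.7]), (0.6, [276.4, 213.7, 117.8, 83.1])]
ring_box [(0.91, [161.7, 236.2, 56.6, 46.7])]
earring_stand [(0.81, [462.6, 258.3, 60.5, 35.0])]
side 513.9439190990024 315.29066865662014 241.71329718261532 [[-0.912, -0.411, -0.008], [-0.201, 0.464, -0.863], [0.358, -0.785, -0.506]] [0.60439131 0.18727628 0.68711106]
stand [(0.59, [290.9, 153.5, 131.5, 168.9])]
bust [(0.84, [344.8, 158.4, 57.3, 112.9])]
pink_left [(0.72, [163.0, 280.7, 130.8, 88.2]), (0.55, [346.8, 156.8, 53.5, 114.3])]
ring_box [(0.67, [248.3, 346.0, 70.0, 62.2])]
earring_stand [(0.84, [408.4, 161.4, 34.4, 57.6]), (0.27, [292.2, 152.6, 131.7, 166.7])]
```

View pics/top0.png

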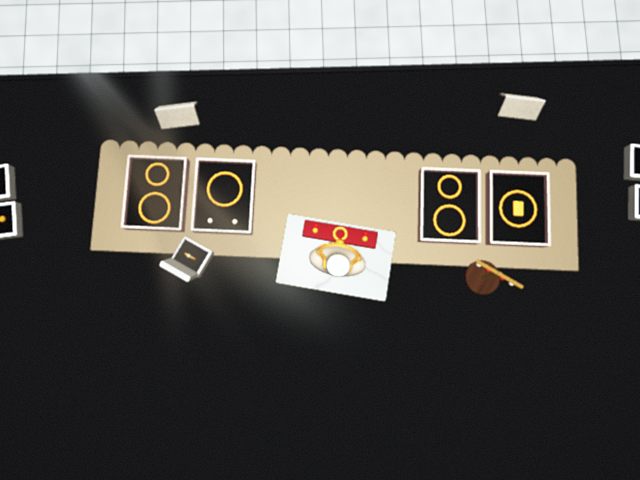

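View pics/side0.png

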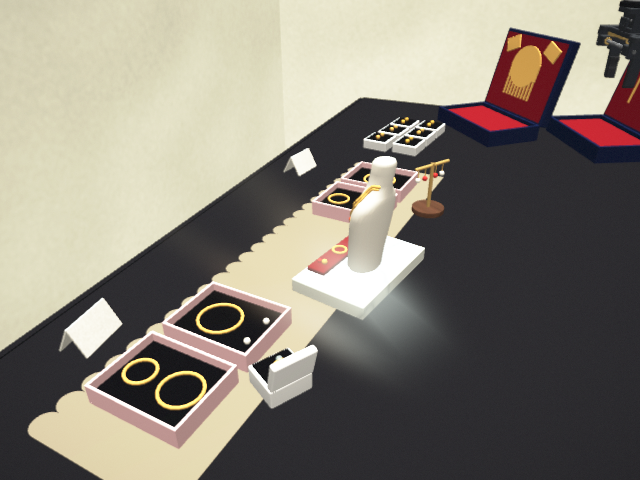

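```bash
cat > h.py <<'E'
from bench import robot
import cv2,numpy as np
from scipy.optimize import differential_evolution as DE
def proj(p,X):
    c=X@np.array(p['R']).T+np.array(p['t']);return np.c_[c[:,0]/c[:,2]*p['fx']+p['cx'],c[:,1]/c[:,2]*p['fy']+p['cy']]
def unproj(p,uv,z):
    R=np.array(p['R']);C=-R.T@np.array(p['t'])
    d=R.T@np.array([(uv[0]-p['cx'])/p['fx'],(uv[1]-p['cy'])/p['fy'],1]);return C+d*(z-C[2])/d[2]
def outline(hx,hy,off,n=40):
    a=np.linspace(-.94,.94,n);o=np.ones(n)
    return np.r_[np.c_[o*(hx+off),a*hy],np.c_[-o*(hx+off),a*hy],np.c_[a*hx,o*(hy+off)],np.c_[a*hx,-o*(hy+off)]]
def T(v,P,z):
    c,s=np.cos(v[2]),np.sin(v[2]);return np.c_[v[0]+c*P[:,0]-s*P[:,1],v[1]+s*P[:,0]+c*P[:,1],np.full(len(P),z)]
def fit(p,kind,v0,r=(.03,.03,.12)):
    B=cv2.GaussianBlur(p['pixels'][:,:,0],(3,3),0).astype(np.float32)
    if kind=='stand': I,O,z=outline(.07,.11,-.003),outline(.07,.11,.003),.028
    else:
        I,O=[np.r_[outline(.075,.06,s)+[-.075,.23],outline(.075,.06,s)+[-.075,-.23]] for s in(-.002,.003)];z=.032
    g=lambda v,P:cv2.remap(B,proj(p,T(v,P,z)).astype(np.float32)[None],None,cv2.INTER_LINEAR)[0]
    f=lambda v:-np.mean(np.clip(g(v,I)-g(v,O),-20,40))
    res=DE(f,[(a-b,a+b) for a,b in zip(v0,r)],seed=0,maxiter=120,popsize=12)
    return res.x,res.fun
def corners(v):return T(v,np.array([[.07,.11],[.07,-.11],[-.07,.11],[-.07,-.11]]),.003)
def inrow(v,r):
    c,s=np.cos(r[2]),np.sin(r[2]);d=np.array([v[0]-r[0],v[1]-r[1]])
    return np.array([c*d[0]+s*d[1],-s*d[0]+c*d[1],v[2]-r[2]])
E
python3 - <<'E'
from h import *
p=robot.get_image('top')
c=np.array([unproj(p,u,.028) for u in[(289,214),(395,231),(386,301),(276,283)]])
print('slab corners',c.round(3).tolist(),np.linalg.norm(np.diff(c,axis=0),axis=1))
d=c[0]-c[1];v0=[*c.mean(0)[:2],np.arctan2(-d[0],d[1])]
v,e=fit(p,'stand',v0)
b=[unproj(p,u,.032) for u in[(197,158),(254,160),(421,167),(480,169)]]
print('box fronts',np.round(b,3).tolist())
dd=b[0]-b[3]
r,e2=fit(p,'row',[*(np.add(b[0],b[3])/2)[:2],np.arctan2(-dd[0],dd[1])],(.03,.03,.06))
print('stand',v,e,'row',r,e2,'in row',inrow(v,r)); np.save('row.npy',r)
im=p['pixels'].copy()
for u in proj(p,T(v,outline(.07,.11,0),.028)):cv2.circle(im,tuple(int(a) for a in u.round()),0,(0,255,0),-1)
for s in(1,-1):
    for u in proj(p,T(r,outline(.075,.06,0)+[-.075,s*.23],.032)):cv2.circle(im,tuple(int(a) for a in u.round()),0,(0,0,255),-1)
cv2.imwrite('pics/fit0.png',cv2.resize(im[130:330,120:560],None,fx=1.8,fy=1.8,interpolation=cv2.INTER_CUBIC))
print(corners(v).round(3).tolist())
# height check: slab corner from side
q=robot.get_image('side');print('side proj of slab top corners',proj(q,np.c_[corners(v)[:,:2],[.028]*4]).round(0).tolist())
for k,u in(('ring',(187,275)),('ear',(483,278))):print(k,unproj(p,u,0.03).round(3))
E
```

```text
slab corners [[0.677, 0.072, 0.028], [0.636, -0.141, 0.028], [0.497, -0.116, 0.028], [0.539, 0.1, 0.028]] [0.21622951 0.1412302  0.22040679]
box fronts [[0.797, 0.257, 0.032], [0.79, 0.14, 0.032], [0.766, -0.2, 0.032], [0.758, -0.32, 0.032]]
stand [ 0.5892337  -0.02033256 -0.1873322 ] -40.0 row [ 0.77880906 -0.03009182 -0.06971173] -40.0 in row [-0.18979469 -0.00346936 -0.11762047]
[[0.678, 0.075, 0.003], [0.638, -0.141, 0.003], [0.541, 0.101, 0.003], [0.5, -0.115, 0.003]]
side proj of slab top corners [[288.0, 278.0], [357.0, 226.0], [361.0, 308.0], [422.0, 247.0]]
ring [0.559 0.276 0.03 ]
ear [ 0.537 -0.31   0.03 ]
```

View pics/fit0.png

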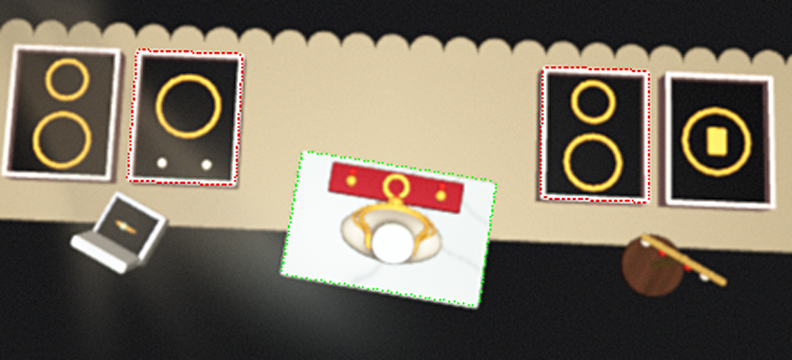

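```bash
sed -i 's/-20,40/-20,120/; s/-.003),outline(.07,.11,.003)/-.002),outline(.07,.11,.002)/; s/(-.002,.003)\]/(-.002,.002)]/' h.py
cat >> h.py <<'E'
from scipy.spatial.transform import Rotation as Rn
def go(*targets,yaw=None):
    "tool-axis shifts in mm to world TCP targets"
    s=robot.observe();R=Rn.from_quat(np.roll(s['eef_rot'],-1))
    m=R.as_matrix();print('t',round(s['t'],2),'tcp',s['eef_pos'].round(4) if hasattr(s['eef_pos'],'round') else s['eef_pos'],'x-ax',m[:,0].round(3),'z-ax',m[:,2].round(3),'F',np.round(s['ft_force'],1),'q',np.round(s['q'],2))
    for g in targets:print(g,'->',(R.inv().apply(np.array(g)-s['eef_pos'])*1000).round(1))
def look(v0,r=(.03,.03,.12)):
    p=robot.get_image('top');row=np.load('row.npy');v,e=fit(p,'stand',v0,r)
    w=inrow(v,row);print('stand',v.round(4),'score',round(e,1),'in row',w.round(4))
    C=corners(v);print('corners in row',[inrow([*c[:2],0],row)[:2].round(4).tolist() for c in C],'world',C[:,:2].round(4).tolist())
    return p,v
E
python3 -m pendant '[{"tx":348,"ty":-421,"tz":40,"wz":0.39,"hand":0},{"tx":348,"ty":-421,"tz":40,"wz":0.39,"hand":0},{"tx":348,"ty":-421,"tz":40,"wz":0.39,"hand":0},{"tx":348,"ty":-421,"tz":40,"wz":0.39,"hand":0},{"tx":348,"ty":-421,"tz":40,"wz":0.39,"hand":0},{"tx":348,"ty":-421,"tz":40,"wz":0.39,"hand":0},{"tx":348,"ty":-421,"tz":40,"wz":0.39,"hand":0},{"tx":348,"ty":-421,"tz":40,"wz":0.39,"hand":0},{"tx":348,"ty":-421,"tz":40,"wz":0.39,"hand":0},{"tx":348,"ty":-421,"tz":40,"wz":0.39,"hand":0},{"tx":348,"ty":-421,"tz":40,"wz":0.39,"hand":0},{"tx":348,"ty":-421,"tz":40,"wz":0.39,"hand":0},{"tx":348,"ty":-421,"tz":40,"wz":0.39,"hand":0},{"tx":348,"ty":-421,"tz":40,"wz":0.39,"hand":0},{"tx":348,"ty":-421,"tz":40,"wz":0.39,"hand":0},{"tx":348,"ty":-421,"tz":40,"wz":0.39,"hand":0}]'
python3 - <<'E'
from h import *
p=robot.get_image('top')
r,e=fit(p,'row',np.load('row.npy'),(.006,.006,.02));print('row',r,e);np.save('row.npy',r)
look([.589,-.020,-.187],(.01,.01,.05))
go()
E
```

```text
row [ 0.77828273 -0.030417   -0.07123574] -65.70477
stand [ 0.5882 -0.0198 -0.1931] score -81.9 in row [-0.1904 -0.0029 -0.1218]
corners in row [[-0.1076, 0.0977], [-0.1343, -0.1206], [-0.2465, 0.1147], [-0.2732, -0.1036]] world [[0.678, 0.0747], [0.6358, -0.1412], [0.5406, 0.1016], [0.4984, -0.1143]]
t 0.8 tcp [ 0.2135 -0.6404  0.2388] x-ax [0.949 0.316 0.   ] z-ax [ 0. -0. -1.] F [ 0.1  0.5 -0. ] q [-1.29  0.26  1.6   0.    1.27 -0.04]$[0]: bad value
```

```bash
python3 -m pendant '[{"tx":40.0,"ty":-40.0,"tz":4.0,"wz":0.05,"hand":1.0}]'; python3 -m pendant --help | head -20
```

```text
$[0]: bad value
invalid input: not JSON, or not a number
```

```bash
python3 -c "
from h import *
go((.41,-.13,.2))"
```

```text
t 0.8 tcp [ 0.2135 -0.6404  0.2388] x-ax [0.949 0.316 0.   ] z-ax [ 0. -0. -1.] F [ 0.1  0.5 -0. ] q [-1.29  0.26  1.6   0.    1.27 -0.04]
(0.41, -0.13, 0.2) -> [ 347.8 -422.    38.7]
```

```bash
python3 -m pendant '[{"tx":35,"ty":-42,"tz":4,"wx":0,"wy":0,"wz":0.05,"hand":20}]'
```

```text
t: 0.88
eef_pos: [0.2267, -0.6065, 0.2356]
eef_rot: [0.002, 0.991, 0.134, -0.001]
ft_force: [1.2, -0.1, -0.2]
finger_gap: 0.951
```

```bash
python3 -m pendant '[{"tx":303,"ty":-411,"tz":36,"wx":0,"wy":0,"wz":0.34,"hand":0},{"tx":303,"ty":-411,"tz":36,"wx":0,"wy":0,"wz":0.34,"hand":0},{"tx":303,"ty":-411,"tz":36,"wx":0,"wy":0,"wz":0.34,"hand":0},{"tx":303,"ty":-411,"tz":36,"wx":0,"wy":0,"wz":0.34,"hand":0},{"tx":303,"ty":-411,"tz":36,"wx":0,"wy":0,"wz":0.34,"hand":0},{"tx":303,"ty":-411,"tz":36,"wx":0,"wy":0,"wz":0.34,"hand":0},{"tx":303,"ty":-411,"tz":36,"wx":0,"wy":0,"wz":0.34,"hand":0},{"tx":303,"ty":-411,"tz":36,"wx":0,"wy":0,"wz":0.34,"hand":0},{"tx":303,"ty":-411,"tz":36,"wx":0,"wy":0,"wz":0.34,"hand":0},{"tx":303,"ty":-411,"tz":36,"wx":0,"wy":0,"wz":0.34,"hand":0},{"tx":303,"ty":-411,"tz":36,"wx":0,"wy":0,"wz":0.34,"hand":0},{"tx":303,"ty":-411,"tz":36,"wx":0,"wy":0,"wz":0.34,"hand":0},{"tx":303,"ty":-411,"tz":36,"wx":0,"wy":0,"wz":0.34,"hand":0},{"tx":303,"ty":-411,"tz":36,"wx":0,"wy":0,"wz":0.34,"hand":0},{"tx":303,"ty":-411,"tz":36,"wx":0,"wy":0,"wz":0.34,"hand":0},{"tx":303,"ty":-411,"tz":36,"wx":0,"wy":0,"wz":0.34,"hand":0}]'
python3 -c "
from h import *
go((.46,-.105,.07))"
```

```text
t: 2.22
eef_pos: [0.4101, -0.1251, 0.1999]
eef_rot: [0.0, 0.999, -0.034, 0.0]
ft_force: [-0.2, 0.4, -0.3]
finger_gap: 0.006
t 2.22 tcp [ 0.4101 -0.1251  0.1999] x-ax [ 0.998 -0.068  0.   ] z-ax [ 0.    -0.001 -1.   ] F [-0.2  0.4 -0.3] q [-0.35 -0.19  2.15 -0.    1.18  1.29]
(0.46, -0.105, 0.07) -> [ 48.4 -23.5 129.9]
```

```bash
python3 -m pendant '[{"tx":30,"ty":-20,"tz":20,"wx":0,"wy":0.12,"wz":0,"hand":0},{"tx":48,"ty":-26,"tz":60,"wx":0,"wy":0.24,"wz":0,"hand":0},{"tx":48,"ty":-26,"tz":100,"wx":0,"wy":0.36,"wz":0,"hand":0},{"tx":48,"ty":-26,"tz":130,"wx":0,"wy":0.45,"wz":0,"hand":0},{"tx":48,"ty":-26,"tz":130,"wx":0,"wy":0.45,"wz":0,"hand":0},{"tx":48,"ty":-26,"tz":130,"wx":0,"wy":0.45,"wz":0,"hand":0},{"tx":48,"ty":-26,"tz":130,"wx":0,"wy":0.45,"wz":0,"hand":0}]'
python3 -c "
from h import *
go((.46,-.1,.013),(.485,-.1,.013),(.55,-.1,.013))
cv2.imwrite('pics/s1.png',robot.get_image('side')['pixels'][100:400,200:640])"
```

```text
t: 2.8
eef_pos: [0.459, -0.1031, 0.0693]
eef_rot: [0.008, 0.974, -0.035, 0.222]
ft_force: [1.0, 0.2, 0.7]
finger_gap: 0.005
t 2.8 tcp [ 0.459  -0.1031  0.0693] x-ax [ 0.899 -0.064  0.433] z-ax [ 0.432 -0.031 -0.901] F [1.  0.2 0.7] q [-0.37 -0.19  2.49  0.31  0.43  1.02]
(0.46, -0.1, 0.013) -> [-23.7  -3.1  51.1]
(0.485, -0.1, 0.013) -> [-1.2 -4.9 61.9]
(0.55, -0.1, 0.013) -> [57.2 -9.5 90. ]
```

View pics/s1.png

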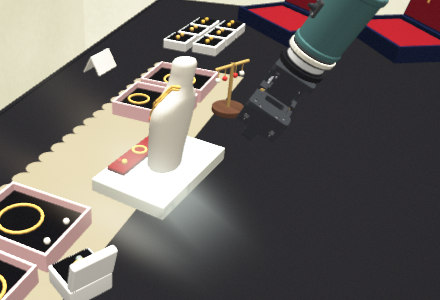

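```bash
python3 -m pendant '[{"tx":-15,"ty":-4,"tz":40,"wx":0,"wy":0,"wz":0,"hand":0},{"tx":-15,"ty":-4,"tz":55.4,"wx":0,"wy":0,"wz":0,"hand":0},{"tx":-6,"ty":-4,"tz":59.7,"wx":0,"wy":0,"wz":0,"hand":0},{"tx":-1.5,"ty":-4,"tz":61.9,"wx":0,"wy":0,"wz":0,"hand":0},{"tx":3,"ty":-4,"tz":64,"wx":0,"wy":0,"wz":0,"hand":0},{"tx":7.5,"ty":-4,"tz":66.2,"wx":0,"wy":0,"wz":0,"hand":0},{"tx":12,"ty":-4,"tz":68.4,"wx":0,"wy":0,"wz":0,"hand":0},{"tx":16.5,"ty":-4,"tz":70.5,"wx":0,"wy":0,"wz":0,"hand":0},{"tx":21,"ty":-4,"tz":72.7,"wx":0,"wy":0,"wz":0,"hand":0},{"tx":25.5,"ty":-4,"tz":74.8,"wx":0,"wy":0,"wz":0,"hand":0},{"tx":30,"ty":-4,"tz":77,"wx":0,"wy":0,"wz":0,"hand":0},{"tx":34.5,"ty":-4,"tz":79.2,"wx":0,"wy":0,"wz":0,"hand":0},{"tx":39,"ty":-4,"tz":81.3,"wx":0,"wy":0,"wz":0,"hand":0},{"tx":43.5,"ty":-4,"tz":83.5,"wx":0,"wy":0,"wz":0,"hand":0},{"tx":43.5,"ty":-4,"tz":83.5,"wx":0,"wy":0,"wz":0,"hand":0}]'
python3 - <<'E'
from h import *
p,v=look([.605,-.02,-.07],(.03,.03,.2))
go()
im=p['pixels'].copy()
for u in proj(p,T(v,outline(.07,.11,0),.028)):cv2.circle(im,tuple(int(a) for a in u.round()),0,(0,255,0),-1)
cv2.imwrite('pics/f1.png',cv2.resize(im[130:380,140:540],None,fx=1.5,fy=1.5))
E
```

```text
t: 4.1
eef_pos: [0.5352, -0.1031, 0.014]
eef_rot: [0.007, 0.974, -0.033, 0.222]
ft_force: [-7.3, -3.5, -1.2]
finger_gap: 0.005
stand [ 0.618  -0.0095 -0.0237] score -75.0 in row [-0.1614  0.0094  0.0475]
corners in row [[-0.0967, 0.1226], [-0.0862, -0.0971], [-0.2365, 0.116], [-0.2261, -0.1038]] world [[0.6906, 0.0988], [0.6854, -0.1212], [0.5506, 0.1021], [0.5454, -0.1178]]
t 4.15 tcp [ 0.5352 -0.1031  0.014 ] x-ax [ 0.899 -0.061  0.433] z-ax [ 0.432 -0.029 -0.901] F [-6.4 -3.4 -1.1] q [-0.3   0.09  2.38  0.4   0.26  0.98]
```

View pics/f1.png

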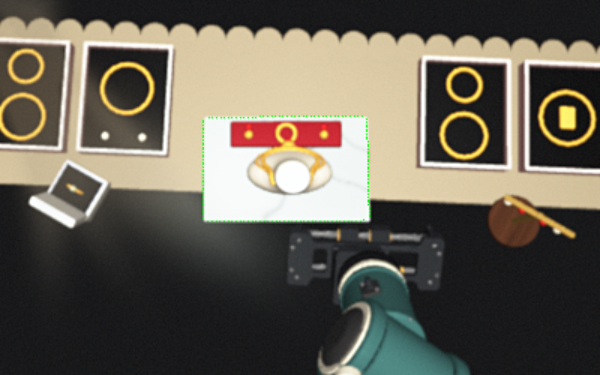

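```bash
python3 -m pendant '[{"tx":4.5,"ty":0,"tz":2.2,"wx":0,"wy":0,"wz":0,"hand":0},{"tx":9,"ty":0,"tz":4.3,"wx":0,"wy":0,"wz":0,"hand":0},{"tx":13.5,"ty":0,"tz":6.5,"wx":0,"wy":0,"wz":0,"hand":0},{"tx":18,"ty":0,"tz":8.6,"wx":0,"wy":0,"wz":0,"hand":0},{"tx":20,"ty":0,"tz":9.6,"wx":0,"wy":0,"wz":0,"hand":0},{"tx":20,"ty":0,"tz":9.6,"wx":0,"wy":0,"wz":0,"hand":0},{"tx":0,"ty":0,"tz":0,"wx":0,"wy":0,"wz":0,"hand":0},{"tx":-20,"ty":-10,"tz":-9.6,"wx":0,"wy":0,"wz":0,"hand":0},{"tx":-20,"ty":-50,"tz":-9.6,"wx":0,"wy":0,"wz":0,"hand":0},{"tx":-20,"ty":-90,"tz":-9.6,"wx":0,"wy":0,"wz":0,"hand":0},{"tx":-20,"ty":-130,"tz":-9.6,"wx":0,"wy":0,"wz":0,"hand":0},{"tx":-20,"ty":-170,"tz":-9.6,"wx":0,"wy":0,"wz":0,"hand":0},{"tx":-20,"ty":-188,"tz":-9.6,"wx":0,"wy":0,"wz":0,"hand":0},{"tx":-20,"ty":-188,"tz":-9.6,"wx":0,"wy":0,"wz":0,"hand":0},{"tx":-20,"ty":-188,"tz":-9.6,"wx":0,"wy":0,"wz":0,"hand":0}]'
python3 - <<'E'
from h import *
p,v=look([.629,-.005,.08],(.03,.03,.15))
go()
E
```

```text
t: 5.4
eef_pos: [0.5304, 0.0885, 0.0173]
eef_rot: [0.007, 0.973, -0.033, 0.227]
ft_force: [-0.5, -0.1, 0.2]
finger_gap: 0.004
stand [ 0.6317 -0.0057  0.0573] score -71.7 in row [-0.148   0.0143  0.1285]
corners in row [[-0.0927, 0.1323], [-0.0645, -0.0859], [-0.2315, 0.1144], [-0.2033, -0.1038]] world [[0.6952, 0.1082], [0.7078, -0.1115], [0.5555, 0.1002], [0.5681, -0.1195]]
t 5.45 tcp [0.5313 0.0907 0.0178] x-ax [ 0.894 -0.06   0.443] z-ax [ 0.443 -0.027 -0.896] F [ 0.9 -0.1  0.9] q [ 0.19  0.07  2.39 -0.45  0.26  2.24]
```

```bash
python3 -m pendant '[{"tx":8,"ty":2,"tz":8,"wx":0,"wy":0,"wz":0,"hand":0},{"tx":12.5,"ty":2,"tz":10.2,"wx":0,"wy":0,"wz":0,"hand":0},{"tx":17,"ty":2,"tz":12.4,"wx":0,"wy":0,"wz":0,"hand":0},{"tx":21.5,"ty":2,"tz":14.6,"wx":0,"wy":0,"wz":0,"hand":0},{"tx":26,"ty":2,"tz":16.8,"wx":0,"wy":0,"wz":0,"hand":0},{"tx":30.5,"ty":2,"tz":19,"wx":0,"wy":0,"wz":0,"hand":0},{"tx":35,"ty":2,"tz":21.2,"wx":0,"wy":0,"wz":0,"hand":0},{"tx":39.5,"ty":2,"tz":23.4,"wx":0,"wy":0,"wz":0,"hand":0},{"tx":44,"ty":2,"tz":25.6,"wx":0,"wy":0,"wz":0,"hand":0},{"tx":48.5,"ty":2,"tz":27.8,"wx":0,"wy":0,"wz":0,"hand":0},{"tx":53,"ty":2,"tz":30,"wx":0,"wy":0,"wz":0,"hand":0},{"tx":57.5,"ty":2,"tz":32.2,"wx":0,"wy":0,"wz":0,"hand":0},{"tx":62,"ty":2,"tz":34.4,"wx":0,"wy":0,"wz":0,"hand":0},{"tx":66.5,"ty":2,"tz":36.6,"wx":0,"wy":0,"wz":0,"hand":0},{"tx":66.5,"ty":2,"tz":36.6,"wx":0,"wy":0,"wz":0,"hand":0}]'
python3 - <<'E'
from h import *
p,v=look([.655,-.005,-.1],(.03,.03,.2))
go()
E
```

```text
t: 6.7
eef_pos: [0.5996, 0.0783, 0.0085]
eef_rot: [0.008, 0.975, -0.034, 0.221]
ft_force: [-9.0, 5.7, 2.3]
finger_gap: 0.007
stand [ 0.6659 -0.0214 -0.1444] score -58.6 in row [-0.1128  0.001  -0.0732]
corners in row [[-0.0349, 0.1056], [-0.051, -0.1138], [-0.1745, 0.1158], [-0.1906, -0.1036]] world [[0.751, 0.0774], [0.7193, -0.1403], [0.6124, 0.0975], [0.5808, -0.1202]]
t 6.75 tcp [0.5996 0.0783 0.0085] x-ax [ 0.9   -0.063  0.431] z-ax [ 0.43  -0.031 -0.902] F [-8.9  4.9  1.8] q [ 0.14  0.2   2.25 -0.35  0.27  2.1 ]
```

```bash
python3 -m pendant '[{"tx":-20,"ty":0,"tz":-14,"wx":0,"wy":0,"wz":0,"hand":0},{"tx":-38,"ty":10,"tz":-23.5,"wx":0,"wy":0,"wz":0,"hand":0},{"tx":-38,"ty":50,"tz":-23.5,"wx":0,"wy":0,"wz":0,"hand":0},{"tx":-38,"ty":90,"tz":-23.5,"wx":0,"wy":0,"wz":0,"hand":0},{"tx":-38,"ty":130,"tz":-23.5,"wx":0,"wy":0,"wz":0,"hand":0},{"tx":-38,"ty":165,"tz":-23.5,"wx":0,"wy":0,"wz":0,"hand":0},{"tx":-38,"ty":180,"tz":-23.5,"wx":0,"wy":0,"wz":0,"hand":0},{"tx":-38,"ty":180,"tz":-23.5,"wx":0,"wy":0,"wz":0,"hand":0},{"tx":-38,"ty":180,"tz":-23.5,"wx":0,"wy":0,"wz":0,"hand":0}]'
python3 - <<'E'
from h import *
p,v=look([.666,-.021,-.144],(.02,.02,.1))
go((.565,-.103,.013),(.615,-.107,.013))
E
```

```text
t: 7.5
eef_pos: [0.5472, -0.1029, 0.0165]
eef_rot: [0.009, 0.974, -0.036, 0.225]
ft_force: [0.1, -1.2, 0.4]
finger_gap: 0.005
stand [ 0.6659 -0.0214 -0.1487] score -55.8 in row [-0.1127  0.001  -0.0775]
corners in row [[-0.0344, 0.1053], [-0.0515, -0.1141], [-0.174, 0.1161], [-0.191, -0.1032]] world [[0.7514, 0.0771], [0.7188, -0.1405], [0.613, 0.0978], [0.5804, -0.1198]]
t 7.55 tcp [ 0.5466 -0.1012  0.016 ] x-ax [ 0.896 -0.067  0.438] z-ax [ 0.437 -0.033 -0.899] F [0.2 0.4 0.6] q [-0.28  0.1   2.36  0.37  0.26  1.03]
(0.565, -0.103, 0.013) -> [15.3  0.4 10.7]
(0.615, -0.107, 0.013) -> [60.4  0.7 32.7]
```

```bash
python3 -m pendant '[{"tx":15,"ty":0.5,"tz":9.5,"wx":0,"wy":0,"wz":0,"hand":0},{"tx":19.5,"ty":0.5,"tz":11.7,"wx":0,"wy":0,"wz":0,"hand":0},{"tx":24,"ty":0.5,"tz":13.9,"wx":0,"wy":0,"wz":0,"hand":0},{"tx":28.5,"ty":0.5,"tz":16.1,"wx":0,"wy":0,"wz":0,"hand":0},{"tx":33,"ty":0.5,"tz":18.3,"wx":0,"wy":0,"wz":0,"hand":0},{"tx":37.5,"ty":0.5,"tz":20.5,"wx":0,"wy":0,"wz":0,"hand":0},{"tx":42,"ty":0.5,"tz":22.7,"wx":0,"wy":0,"wz":0,"hand":0},{"tx":46.5,"ty":0.5,"tz":24.9,"wx":0,"wy":0,"wz":0,"hand":0},{"tx":51,"ty":0.5,"tz":27.1,"wx":0,"wy":0,"wz":0,"hand":0},{"tx":55.5,"ty":0.5,"tz":29.3,"wx":0,"wy":0,"wz":0,"hand":0},{"tx":60,"ty":0.5,"tz":31.5,"wx":0,"wy":0,"wz":0,"hand":0},{"tx":60,"ty":0.5,"tz":31.5,"wx":0,"wy":0,"wz":0,"hand":0},{"tx":35,"ty":0.5,"tz":19.5,"wx":0,"wy":0,"wz":0,"hand":0},{"tx":20,"ty":-10,"tz":12,"wx":0,"wy":0,"wz":0,"hand":0},{"tx":20,"ty":-50,"tz":12,"wx":0,"wy":0,"wz":0,"hand":0},{"tx":20,"ty":-90,"tz":12,"wx":0,"wy":0,"wz":0,"hand":0},{"tx":20,"ty":-130,"tz":12,"wx":0,"wy":0,"wz":0,"hand":0},{"tx":20,"ty":-170,"tz":12,"wx":0,"wy":0,"wz":0,"hand":0},{"tx":20,"ty":-186,"tz":12,"wx":0,"wy":0,"wz":0,"hand":0},{"tx":20,"ty":-186,"tz":12,"wx":0,"wy":0,"wz":0,"hand":0}]'
python3 - <<'E'
from h import *
p,v=look([.69,-.01,0.03],(.03,.03,.18))
C=corners(v);w=C[2]+.09*(C[3]-C[2]);print('push pt',w)
go((w[0]-.02,w[1],.013),(w[0]+.01,w[1]-.002,.013))
E
```

```text
t: 9.22
eef_pos: [0.581, 0.0894, 0.0124]
eef_rot: [0.007, 0.974, -0.032, 0.224]
ft_force: [0.4, -0.3, 0.2]
finger_gap: 0.007
stand [ 0.69   -0.0147 -0.0135] score -58.7 in row [-0.0891  0.0094  0.0578]
corners in row [[-0.0256, 0.1232], [-0.0129, -0.0964], [-0.1654, 0.1152], [-0.1527, -0.1045]] world [[0.7615, 0.0943], [0.7585, -0.1256], [0.6215, 0.0962], [0.6186, -0.1238]]
push pt [0.62125208 0.07642848 0.003     ]
t 9.27 tcp [0.5821 0.0924 0.0131] x-ax [ 0.897 -0.058  0.438] z-ax [ 0.437 -0.026 -0.899] F [0.4 2.8 0. ] q [ 0.17  0.17  2.29 -0.4   0.27  2.17]
(np.float64(0.6012520788147891), np.float64(0.07642847772421285), 0.013) -> [18.1 14.7  8.9]
(np.float64(0.6312520788147892), np.float64(0.07442847772421285), 0.013) -> [45.1 14.8 22.1]
```

```bash
python3 -m pendant '[{"tx":12,"ty":10,"tz":6,"wx":0,"wy":0,"wz":0,"hand":0},{"tx":20,"ty":12,"tz":10,"wx":0,"wy":0,"wz":0,"hand":0},{"tx":24,"ty":12,"tz":12,"wx":0,"wy":0,"wz":0,"hand":0},{"tx":28,"ty":12,"tz":14,"wx":0,"wy":0,"wz":0,"hand":0},{"tx":32,"ty":12,"tz":15.9,"wx":0,"wy":0,"wz":0,"hand":0},{"tx":36,"ty":12,"tz":17.9,"wx":0,"wy":0,"wz":0,"hand":0},{"tx":40,"ty":12,"tz":19.8,"wx":0,"wy":0,"wz":0,"hand":0},{"tx":44,"ty":12,"tz":21.8,"wx":0,"wy":0,"wz":0,"hand":0},{"tx":47,"ty":12,"tz":23.2,"wx":0,"wy":0,"wz":0,"hand":0},{"tx":47,"ty":12,"tz":23.2,"wx":0,"wy":0,"wz":0,"hand":0},{"tx":27,"ty":12,"tz":13.5,"wx":0,"wy":0,"wz":0,"hand":0},{"tx":10,"ty":20,"tz":5,"wx":0,"wy":0,"wz":0,"hand":0},{"tx":10,"ty":60,"tz":5,"wx":0,"wy":0,"wz":0,"hand":0},{"tx":10,"ty":100,"tz":5,"wx":0,"wy":0,"wz":0,"hand":0},{"tx":10,"ty":140,"tz":5,"wx":0,"wy":0,"wz":0,"hand":0},{"tx":10,"ty":180,"tz":5,"wx":0,"wy":0,"wz":0,"hand":0},{"tx":10,"ty":193,"tz":5,"wx":0,"wy":0,"wz":0,"hand":0},{"tx":10,"ty":193,"tz":5,"wx":0,"wy":0,"wz":0,"hand":0},{"tx":10,"ty":193,"tz":5,"wx":0,"wy":0,"wz":0,"hand":0}]'
python3 - <<'E'
from h import *
p,v=look([.70,-.018,-0.08],(.03,.03,.12))
C=corners(v);w=C[3]+.09*(C[2]-C[3]);print('push pt',w)
go((w[0]-.015,w[1],.013),(w[0]-.003,w[1]-.001,.013))
E
```

```text
t: 10.85
eef_pos: [0.579, -0.1106, 0.0122]
eef_rot: [0.008, 0.974, -0.036, 0.224]
ft_force: [-0.4, -0.1, 0.9]
finger_gap: 0.003
stand [ 0.7009 -0.0193 -0.0805] score -59.0 in row [-0.078   0.0056 -0.0093]
corners in row [[-0.007, 0.1149], [-0.009, -0.1051], [-0.147, 0.1162], [-0.149, -0.1038]] world [[0.7795, 0.0847], [0.7618, -0.1346], [0.6399, 0.096], [0.6222, -0.1233]]
push pt [ 0.62382417 -0.10358507  0.003     ]
t 10.9 tcp [ 0.5786 -0.109   0.0118] x-ax [ 0.898 -0.066  0.435] z-ax [ 0.434 -0.031 -0.9  ] F [-0.5 -0.7 -0.2] q [-0.28  0.16  2.29  0.36  0.26  1.04]
(np.float64(0.6088241702250331), np.float64(-0.10358506911595416), 0.013) -> [27.3 -7.7 11.8]
(np.float64(0.6208241702250331), np.float64(-0.10458506911595417), 0.013) -> [38.1 -7.5 17.1]
```

```bash
python3 -m pendant '[{"tx":27,"ty":-6,"tz":12,"wx":0,"wy":0,"wz":0,"hand":0},{"tx":30,"ty":-6,"tz":13.4,"wx":0,"wy":0,"wz":0,"hand":0},{"tx":33,"ty":-6,"tz":14.8,"wx":0,"wy":0,"wz":0,"hand":0},{"tx":36,"ty":-6,"tz":16.2,"wx":0,"wy":0,"wz":0,"hand":0},{"tx":38,"ty":-6,"tz":17.1,"wx":0,"wy":0,"wz":0,"hand":0},{"tx":38,"ty":-6,"tz":17.1,"wx":0,"wy":0,"wz":0,"hand":0},{"tx":20,"ty":-6,"tz":8.5,"wx":0,"wy":0,"wz":0,"hand":0},{"tx":3,"ty":-20,"tz":0,"wx":0,"wy":0,"wz":0,"hand":0},{"tx":3,"ty":-60,"tz":0,"wx":0,"wy":0,"wz":0,"hand":0},{"tx":3,"ty":-100,"tz":0,"wx":0,"wy":0,"wz":0,"hand":0},{"tx":3,"ty":-140,"tz":0,"wx":0,"wy":0,"wz":0,"hand":0},{"tx":3,"ty":-180,"tz":0,"wx":0,"wy":0,"wz":0,"hand":0},{"tx":3,"ty":-187,"tz":0,"wx":0,"wy":0,"wz":0,"hand":0},{"tx":3,"ty":-187,"tz":0,"wx":0,"wy":0,"wz":0,"hand":0},{"tx":3,"ty":-187,"tz":0,"wx":0,"wy":0,"wz":0,"hand":0}]'
python3 - <<'E'
from h import *
p,v=look([.704,-.018,-0.06],(.02,.02,.1))
C=corners(v);w=C[2]+.09*(C[3]-C[2]);print('push pt',w)
go((w[0]-.015,w[1],.013),(w[0]-.006,w[1]-.001,.013))
E
```

```text
t: 12.15
eef_pos: [0.5939, 0.0831, 0.0132]
eef_rot: [0.007, 0.974, -0.03, 0.223]
ft_force: [0.4, -0.2, -0.9]
finger_gap: 0.006
stand [ 0.7017 -0.0192 -0.0725] score -59.2 in row [-0.0772  0.0058 -0.0013]
corners in row [[-0.0071, 0.1157], [-0.0073, -0.1043], [-0.1471, 0.1158], [-0.1473, -0.1042]] world [[0.7795, 0.0855], [0.7635, -0.134], [0.6398, 0.0956], [0.6239, -0.1238]]
push pt [0.63841027 0.07585132 0.003     ]
t 12.2 tcp [0.5935 0.0816 0.0128] x-ax [ 0.899 -0.057  0.434] z-ax [ 0.434 -0.028 -0.901] F [ 0.4 -0.2 -0.3] q [ 0.15  0.18  2.26 -0.35  0.27  2.1 ]
(np.float64(0.6234102722228523), np.float64(0.07585132059410876), 0.013) -> [27.3  3.9 13. ]
(np.float64(0.6324102722228523), np.float64(0.07485132059410876), 0.013) -> [35.4  4.3 16.9]
```

```bash
python3 -m pendant '[{"tx":26,"ty":4,"tz":12.5,"wx":0,"wy":0,"wz":0,"hand":0},{"tx":30,"ty":4,"tz":14.4,"wx":0,"wy":0,"wz":0,"hand":0},{"tx":33,"ty":4,"tz":15.8,"wx":0,"wy":0,"wz":0,"hand":0},{"tx":36,"ty":4,"tz":17.3,"wx":0,"wy":0,"wz":0,"hand":0},{"tx":38.5,"ty":4,"tz":18.4,"wx":0,"wy":0,"wz":0,"hand":0},{"tx":38.5,"ty":4,"tz":18.4,"wx":0,"wy":0,"wz":0,"hand":0},{"tx":38.5,"ty":4,"tz":18.4,"wx":0,"wy":0,"wz":0,"hand":0}]'
python3 - <<'E'
from h import *
p,v=look([.704,-.018,-0.07],(.02,.02,.1))
go()
E
```

```text
t: 12.78
eef_pos: [0.6313, 0.0716, 0.0105]
eef_rot: [0.009, 0.975, -0.034, 0.219]
ft_force: [-14.4, 4.5, 8.1]
finger_gap: 0.003
stand [ 0.7034 -0.0197 -0.0861] score -62.0 in row [-0.0754  0.0053 -0.0148]
corners in row [[-0.0038, 0.1143], [-0.0071, -0.1057], [-0.1438, 0.1163], [-0.147, -0.1036]] world [[0.7826, 0.0838], [0.7637, -0.1354], [0.6431, 0.0959], [0.6242, -0.1233]]
t 12.83 tcp [0.6314 0.0716 0.0105] x-ax [ 0.902 -0.063  0.427] z-ax [ 0.426 -0.032 -0.904] F [-13.8   4.6   7.8] q [ 0.12  0.25  2.19 -0.29  0.29  2.02]
```

```bash
python3 -m pendant '[{"tx":-20,"ty":0,"tz":-11,"wx":0,"wy":0,"wz":0,"hand":0},{"tx":-35,"ty":10,"tz":-18.5,"wx":0,"wy":0,"wz":0,"hand":0},{"tx":-35,"ty":50,"tz":-18.5,"wx":0,"wy":0,"wz":0,"hand":0},{"tx":-35,"ty":90,"tz":-18.5,"wx":0,"wy":0,"wz":0,"hand":0},{"tx":-35,"ty":130,"tz":-18.5,"wx":0,"wy":0,"wz":0,"hand":0},{"tx":-35,"ty":165,"tz":-18.5,"wx":0,"wy":0,"wz":0,"hand":0},{"tx":-35,"ty":176,"tz":-18.5,"wx":0,"wy":0,"wz":0,"hand":0},{"tx":-35,"ty":176,"tz":-18.5,"wx":0,"wy":0,"wz":0,"hand":0},{"tx":-35,"ty":176,"tz":-18.5,"wx":0,"wy":0,"wz":0,"hand":0}]'
python3 - <<'E'
from h import *
go((.605,-.104,.013),(.6255,-.105,.013))
E
```

```text
t: 13.58
eef_pos: [0.5843, -0.1032, 0.0147]
eef_rot: [0.008, 0.974, -0.036, 0.223]
ft_force: [-0.4, 0.3, 0.2]
finger_gap: 0.006
t 13.58 tcp [ 0.5843 -0.1032  0.0147] x-ax [ 0.898 -0.067  0.435] z-ax [ 0.434 -0.032 -0.9  ] F [-0.4  0.3  0.2] q [-0.26  0.17  2.28  0.32  0.27  1.09]
(0.605, -0.104, 0.013) -> [17.9 -0.7 10.5]
(0.6255, -0.105, 0.013) -> [36.4 -1.2 19.4]
```

```bash
python3 -m pendant '[{"tx":18,"ty":-1,"tz":10.5,"wx":0,"wy":0,"wz":0,"hand":0},{"tx":25,"ty":-1,"tz":14,"wx":0,"wy":0,"wz":0,"hand":0},{"tx":29,"ty":-1,"tz":15.9,"wx":0,"wy":0,"wz":0,"hand":0},{"tx":32,"ty":-1,"tz":17.3,"wx":0,"wy":0,"wz":0,"hand":0},{"tx":35,"ty":-1,"tz":18.8,"wx":0,"wy":0,"wz":0,"hand":0},{"tx":36.4,"ty":-1,"tz":19.4,"wx":0,"wy":0,"wz":0,"hand":0},{"tx":36.4,"ty":-1,"tz":19.4,"wx":0,"wy":0,"wz":0,"hand":0},{"tx":36.4,"ty":-1,"tz":19.4,"wx":0,"wy":0,"wz":0,"hand":0}]'
python3 - <<'E'
from h import *
p,v=look([.704,-.018,-0.07],(.02,.02,.1))
go()
E
```

```text
t: 14.25
eef_pos: [0.6213, -0.1002, 0.0101]
eef_rot: [0.006, 0.975, -0.032, 0.218]
ft_force: [-15.4, -5.1, 8.3]
finger_gap: 0.005
stand [ 0.7066 -0.019  -0.0661] score -62.2 in row [-0.0724  0.0063  0.0051]
corners in row [[-0.0029, 0.1166], [-0.0018, -0.1034], [-0.1429, 0.1159], [-0.1418, -0.1041]] world [[0.7837, 0.0861], [0.7691, -0.1334], [0.644, 0.0954], [0.6294, -0.1242]]
t 14.3 tcp [ 0.6213 -0.1002  0.0101] x-ax [ 0.902 -0.06   0.427] z-ax [ 0.426 -0.027 -0.904] F [-14.8  -3.9   7.9] q [-0.24  0.23  2.2   0.28  0.28  1.15]
```

```bash
python3 -m pendant '[{"tx":-20,"ty":0,"tz":-11,"wx":0,"wy":0,"wz":0,"hand":0},{"tx":-45,"ty":0,"tz":-30,"wx":0,"wy":0,"wz":0,"hand":0},{"tx":-60,"ty":0,"tz":-60,"wx":0,"wy":0,"wz":0,"hand":0},{"tx":-70,"ty":0,"tz":-100,"wx":0,"wy":0,"wz":0,"hand":0},{"tx":-70,"ty":0,"tz":-120,"wx":0,"wy":0,"wz":0,"hand":0},{"tx":-70,"ty":0,"tz":-120,"wx":0,"wy":0,"wz":0,"hand":0},{"tx":-70,"ty":0,"tz":-120,"wx":0,"wy":0,"wz":0,"hand":0},{"tx":-70,"ty":0,"tz":-120,"wx":0,"wy":0,"wz":0,"hand":0},{"tx":-70,"ty":0,"tz":-120,"wx":0,"wy":0,"wz":0,"hand":0}]'
python3 - <<'E'
from h import *
p,v=look([.7066,-.019,-0.066],(.01,.01,.05))
r,e=fit(p,'row',np.load('row.npy'),(.006,.006,.02));print('row now',r,np.load('row.npy'),e,inrow(v,r))
for k in('ring_box','earring_stand'):print(k,[(round(d['conf'],2),d['box']) for d in robot.cut_out(k,p)][:1])
go()
s=robot.get_image('side')['pixels'][120:440,60:460]
cv2.imwrite('pics/end.png',np.hstack([p['pixels'][120:440,140:540],s]))
E
```

```text
t: 15.05
eef_pos: [0.5111, -0.0936, 0.0893]
eef_rot: [0.007, 0.974, -0.033, 0.222]
ft_force: [-0.6, 0.8, -0.2]
finger_gap: 0.006
stand [ 0.7066 -0.0191 -0.067 ] score -59.4 in row [-0.0723  0.0062  0.0042]
corners in row [[-0.0028, 0.1164], [-0.0019, -0.1036], [-0.1428, 0.1159], [-0.1419, -0.1041]] world [[0.7838, 0.0859], [0.769, -0.1336], [0.6441, 0.0953], [0.6293, -0.1242]]
row now [ 0.7781815  -0.03032252 -0.07139126] [ 0.77828273 -0.030417   -0.07123574] -65.68409729003906 [-0.07223788  0.00605702  0.00435015]
ring_box [(0.57, [161.0, 239.1, 55.2, 43.7])]
earring_stand [(0.77, [460.7, 260.2, 57.5, 31.6])]
t 15.2 tcp [ 0.511  -0.0938  0.0891] x-ax [ 0.9   -0.061  0.433] z-ax [ 0.432 -0.029 -0.902] F [ 0.1 -0.1 -0.5] q [-0.29 -0.12  2.39  0.23  0.45  1.16]
```

View pics/end.png

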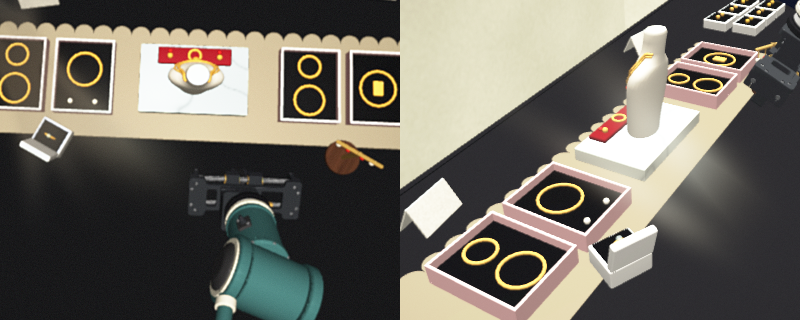

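The slab is in the gap, level with the boxes. The arm is clear of everything and the other items look unmoved.

```bash
python3 -c "
from bench import robot
print(robot.sign_off())"
```

```text
the job is handed in; nothing more can be done
None
```

The stand is in the gap, square and level with the fronts of the pink boxes, and the job is handed in at about 15 s; sign-off gives no verdict.

**How it went:** I walked it forward with shut fingers, the hand tilted back clear of the bust, pushing the back corners in turn: right, left, right, left, then three small trims. Relative to the row, the measured swing went −0.12, +0.13, −0.08, +0.06, −0.01 rad and ended at about +0.004 rad. That covers the three required steps and stays well under the 0.42 rad limit.

**Last checks (top camera):**

| Check | Measured | Limit |
|---|---|---|
| Front left corner to box-front line | −2.8 mm | ±10 mm |
| Front right corner to box-front line | −1.9 mm | ±10 mm |
| Stand off the gap's middle | +6 mm | ±55 mm |
| Row of pink boxes, refitted | within 0.2 mm of start | 6 mm |
| Wrist force after retreat | about 0 N | touches nothing |

- **Ring box and earring stand:** I checked these only by their detection boxes, which shifted 2–3 pixels (roughly 5 mm). I put that down to detector noise, since the arm never came near them.
- **Flatness:** judged only by eye from the side picture. I did not measure the stand's height or tilt.
- **Failed or short moves:** the first two move commands were refused for missing row fields. One trim advanced the corner only 1.7 mm instead of 7, so I repeated it with a deeper command.

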